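Feed one T-slot nut and nudge it into the tray

TASK

Press the black plunger of the T-slot nut feeder down fully, once, and let it spring back up, so that a single nut comes out on the landing deck. Then push that nut sideways along the deck with the fingertips, sliding it and never picking it up, until it lies flat and wholly inside the near pocket of the steel tray, which adjoins the deck on the left or on the right. The other two nuts must stay in the magazine, and the tin, star knob, bolt and side cutters must be left where they are.

Things in the scene. Friction and masses are not known exactly. Their poses are not given: they have to be found in the camera images.
- feeder: Fixed T-slot nut feeder: aluminium base plate 160 x 100 x 10 mm carrying an open-topped magazine and, behind it, a grey housing (x = 12 to 78, y = -24 to 24, top z = 50 mm). Origin: underside of the plate, below the magazine's middle. -x points out of the outlet, roughly towards the robot, +y is its left; yaw varies. The plate spans x = -75 to 85, y = -50 to 50 mm.
- deck (a point): Middle of the landing deck, on its top (z = 10 mm), 42 mm in front (-x) of the feeder's origin. The deck is the plate's front part: x = -15 to a 6 mm high lip at x = -70 mm, 100 mm wide, open at both sides. A fed nut lands here.
- magazine (a point): Middle of the magazine's open top, 50 mm above the feeder's underside. Outside it measures x = -15 to 16, y = -16 to 16 mm in the feeder's frame. It holds a stack of three nuts; only the bottom one can leave, through a 15 mm high opening towards -x.
- plunger (a joint): Plunger travel in m: 0 up, 0.016 fully down. Its spring pushes up with 2.5 N at the top, 6.5 N at the bottom. Pressing drives a pusher 2.75 times as far towards the feeder's -x: a full press slides the bottom nut out to about 42 mm before the magazine's middle (farther if pressed fast, up to the lip). On release it springs back and the next nut drops; any further press feeds that one.
- plunger_top (a point): Middle of the top of the plunger's round black head, 34 mm in diameter, 85 mm above the table when up; 48 mm behind the feeder's origin (its +x). Press straight down.
- tray: Fixed steel tray, 66 (x) x 130 (y) x 18 mm, parallel to the feeder; origin: middle of its underside, at x = -42, y = +116 or -116 mm in the feeder's frame (1 mm gap to the plate). Floor at z = 8 mm, 2 mm below the deck. Its long walls stand 10 mm above the floor, 56 mm apart inside; both short ends are open.
- tray_stop (a point): Middle of the top of the 6 mm thick stop bar that crosses the tray at its middle (y = 0), 18 mm above the table. It parts the tray into two pockets, each 62 mm long; the near pocket is the one next to the deck.
- nut_0: Steel T-slot nut, 22 x 22 x 12 mm, 30 g, wide foot and narrower stepped top, at the bottom of the magazine at the start: the one to feed. Origin: middle of its underside.
- nut_1: Same kind of nut, second from the bottom in the magazine; it drops by 12 mm when the first has been fed and must stay in the magazine. Origin: middle of its underside.
- nut_2: Same kind of nut, top of the stack; must stay in the magazine. Origin: middle of its underside.
- wax_tin: Bystander: loose round tin, 66 mm in diameter, 49 mm high, standing beside the deck on the side away from the tray, about 116 mm from the feeder's middle. Origin: middle of its underside.
- star_knob: Bystander: black star knob, 47 mm wide, 52 mm high, standing with its stud up on the table behind and to the left of the feeder. Origin: middle of its underside.
- bolt: Bystander: hex bolt, 19 mm wide, 52 mm high, standing on its head behind and to the right of the feeder. Origin: middle of its underside.
- side_cutters: Bystander: side cutters, 55 x 160 x 13 mm, lying on the table in front of the feeder, on the robot's side. Origin: middle of its underside.
Mind the look-alikes: they are no part of the job. Of the things that look like the tray, take the one that is nearest to the robot's base at the start.

How it is judged:
On the way, in this order (a step that is already met when the one before it is completed fails the run):
1. the plunger is pressed down and the bottom nut has come out on the landing deck (value of joint plunger above 0.013 m and x of nut_0 in the frame of feeder below -0.03 m), for 0.04 s.
2. the plunger is back up, with the nut still on the deck (value of joint plunger below 0.003 m and height (world z) of nut_0 above 0.009 m and y of nut_0 in the frame of feeder between -0.05 and 0.05 m), for 0.1 s.
3. the nut lies in the near pocket of the tray (x of nut_0 in the frame of tray between -0.02 and 0.02 m and y of nut_0 in the frame of tray between -0.054 and 0.054 m and y of nut_0 in the frame of feeder between -0.114 and 0.114 m and height (world z) of nut_0 between 0.005 and 0.012 m), for 0.2 s.
At the end, for the whole second after the job is handed in: The fed nut lies flat (within about 9 degrees) and at rest on the floor of the tray's near pocket, wholly inside it (centre 11 mm or more from the open end); the plunger is up (within 3 mm); the other two nuts are in the magazine (within 6 mm of its middle); no bystander has moved more than 20 mm (all of step 3 and angle between nut_0's own z axis and vertical below 0.15 rad and linear speed of nut_0 below 0.02 m/s and value of joint plunger below 0.003 m and horizontal distance between each of nut_1, nut_2 and feeder below 0.006 m and distance of each of wax_tin, star_knob, bolt, side_cutters from where it was at the start of the episode below 0.02 m); the robot touches nothing.
It fails at once if the fed nut is lifted (underside more than 6 mm above the deck) or turned over (height (world z) of nut_0 above 0.016 m or angle between nut_0's own z axis and vertical above 0.8 rad).
It fails at once if a second nut is pushed out or taken from the magazine (more than 6 mm from its middle, or raised) (not (horizontal distance between each of nut_1, nut_2 and feeder below 0.006 m) or height (world z) of nut_1 above 0.03 m or height (world z) of nut_2 above 0.042 m).
It fails at once if a bystander is moved by more than 20 mm (distance of any of wax_tin, star_knob, bolt, side_cutters from where it was at the start of the episode above 0.02 m).
It also fails if it takes over 40 s, if anything falls off the work surface, if the arm or the gripper's body presses on something with over 40 N, if the wrist force passes 120 N, or if a joint passes its speed limit or range.

ROBOT

A 7-joint arm with a two-finger parallel gripper is mounted at the origin on the work surface; the furniture and walls round the work are solid. World frame = base frame: x ahead of the robot, y to its left, z up, the work surface at z = 0. Lengths are in m, angles in rad, forces in N, time in s.
With the tool pointing down it reaches from about 0.4 to 0.85 m from the base axis. Payload 10.4 kg.
Tool frame: the origin (TCP) lies on the centre line of the jaws, within the pads' length; the fingertips stand 11 mm ahead of it and the grasp point (between the pads) lies 8 mm behind it; z points along the fingers, y is the line along which they close (so a half turn about z gives the same grasp; the last joint's range is limited). The gripper opens to 87 mm and grips with 3 to 60 N. Pads are 19 mm wide; open, the fingers measure 117 mm over their backs; the gripper's body (75 mm by 190 mm) begins 51 mm behind the grasp point.
Start: joints at [1.188, 0.332, -0.065, 1.46, 0.022, 1.35, -0.088], TCP at [0.22, -0.585, 0.234] pointing down, gripper open.
Joint ranges: [-2.6, 2.6], [-0.5, 2.12], [-1.47, 1.34], [0.16, 2.42], [-1.27, 4.41], [0.06, 2.06], [-2.6, 2.6]. Speed limits (rad/s): [2.22, 2.22, 2.79, 2.79, 3.14, 3.14, 3.14].

INTERFACE

Orientations are given as a unit quaternion [x, y, z, w].
In Python, from bench import r gives the robot as it stands.
- The arm moves only by the shell command python3 -m pendant 'ROWS' [OPENING] [FORCE]. ROWS is JSON, a list of rows, each a list of 4 numbers: the shift along the tool's x, y, z in m, then the turn about the tool's z in rad. A call has 1 to 8 rows; each row shifts and turns the commanded pose from where the row before left it, along the tool's axes as they then stand; what a row does not reach is not made up. A row lasts 1/12 s, in which the tool goes at most 41.7 mm and 7.16 degrees, less where a joint would pass 70% of its speed; a pose out of reach is approached as far as the arm can. A call with a gripper value outside its range is refused whole. OPENING is the opening, from 0 (shut) to 1 (fully open), set as the call begins (- or left out, the last holds). The fingers move at their own pace and stop on an object; FORCE is the grip in N (left out, the last holds). Time passes only in rows, so rows that do not move let the fingers close. It gives the time, the measured TCP pose, the force, the opening and the grip force at its end, in the units of the state.
- r.read_state(): the state, without advancing time (a new reading comes with each control period).
- r.camera(name): name is "scene" or "side" or "wrist"; returns a dict with "img" (420x560x3 uint8, red, green, blue), "camera_matrix" (3x3 intrinsics, pixels), "xyz" and "attitude" of the camera in the world. Camera axes: x right, y down, z forward; pixel columns grow to the right and rows downward; lengths in m; the calibration is good to about 2 mm. A picture is of the moment at which its call begins. There is no depth.
- r.close_job(): hands the job in; it is judged then, once.
Trained networks look in the newest picture that a camera, given by its name, has taken for a name from the list of things; names that differ only in an ending like _2 or _b are one class to them, and where a whole thing is asked for, a point or a joint stands for the part that bears it (a point fixed in the world has none). Each returns a list of dicts, best first, with "score" (0 to 1); they miss things now and then, are a little off and sometimes report something else, mostly with a low value. They report only what shows in the picture. A call takes as long as a camera call. They do not tell look-alikes from the thing itself.
- r.outline_of(thing, camera): "mask" (420x560 bool, what is visible of it) and "bbox" ([centre column, centre row, width, height] in pixels, round what is visible of it).
The state is a dict: "time": time; "joint_positions": joint angles; "joint_vel": joint speeds; "joint_torque": joint torques, N m; "ee_pos": TCP position; "eef_rot": TCP orientation; "ft_force": force on the tool from outside, world axes, zero at the start; "torque": the same for the moment, N m; "width": finger opening in m; "grip_force": force on a finger pad.
Only numpy, scipy, OpenCV 4.12 (cv2) and the standard library are available. Lean on these libraries where they do the work, as an engineer would, in place of code of your own. Each camera call takes 0.05 s, during which the arm holds its last target. There are 200 camera calls.

## Working session

There is one attempt and no reset: what is moved stays moved. The work goes in short steps, Python scripts to look and compute and a shell command to move; the robot and the scene stay as the last step left them, time stands still between calls to the robot, and variables do not carry over. Pictures are saved under pics/ and viewed, at most 10 in all, crops included, and the job is handed in when it is done.

```bash
mkdir -p pics; ls; cat > h.py <<'E'
import numpy as np,cv2
from scipy.spatial.transform import Rotation as R
from bench import r
def cam(n,f=None):
    c=r.camera(n)
    if f: cv2.imwrite('pics/'+f,c['img'][:,:,::-1])
    return c
def att(c):
    a=np.array(c['attitude'],float)
    return a if a.shape==(3,3) else R.from_quat(a).as_matrix()
def ray(c,u,v,z):
    d=att(c)@np.linalg.inv(np.array(c['camera_matrix']))@[u,v,1.]
    p=np.array(c['xyz']); return p+d*(z-p[2])/d[2]
def proj(c,P):
    q=np.array(c['camera_matrix'])@att(c).T@(np.array(P)-c['xyz']); return q[:2]/q[2]
E
python3 - <<'E'
from h import *
s=r.read_state();print(s)
ims=[]
for n in('scene','side'):
    c=cam(n,n+'0.png');print(n,c['xyz'],c['attitude'],c['camera_matrix'])
    for t in('feeder','plunger_top','magazine','tray','tray_stop','wax_tin','star_knob','bolt','side_cutters'):
        for o in r.outline_of(t,n)[:3]:
            print(t,round(o['score'],2),np.round(o['bbox']))
E
```

```text
pics
{'time': 0.0, 'joint_positions': array([ 1.18841573,  0.3329083 , -0.06469798,  1.46098534,  0.02160351,
        1.34992591, -0.08849329]), 'joint_vel': array([-7.34091379e-04, -5.44245375e-05,  3.48901520e-04,  1.13432604e-03,
        1.88874844e-03, -1.46166507e-03, -2.79100073e-04]), 'joint_torque': array([ 6.56411885e-04, -6.23246741e+01,  2.52205477e-02, -3.89897060e+01,
       -6.12301240e-02,  3.97794507e-02,  1.88649778e-04]), 'ee_pos': array([ 0.21989238, -0.58461087,  0.23271018]), 'eef_rot': array([ 9.83860578e-01,  1.78935117e-01, -1.74761849e-04, -7.45391857e-04]), 'ft_force': array([0.03160157, 0.07103381, 0.44689206]), 'torque': array([-0.02233402, -0.00493514, -0.07597651]), 'grip_force': 0.0, 'width': 0.08657458561564904}
scene [0.05256586 0.2168267  0.73698419] [-0.47264871  0.80076067 -0.31330308  0.19294227] [[501.51540241   0.         291.11877783]
 [  0.         501.51540241 206.7522391 ]
 [  0.           0.           1.        ]]
feeder 0.73 [333. 231.  87.  89.]
plunger_top 0.75 [322. 193.  18.  19.]
magazine 0.69 [333. 231.  86.  91.]
tray 0.74 [180. 259
[... 316 characters left out ...]
1. 301.  90.  52.]
side [ 0.61127871 -0.85032266  0.6534573 ] [ 0.89003235 -0.00154921 -0.00662985 -0.45584654] [[428.10047023   0.         283.94613712]
 [  0.         428.10047023 209.74215995]
 [  0.           0.           1.        ]]
feeder 0.73 [267. 252.  77.  46.]
plunger_top 0.6 [285. 237.  17.  20.]
magazine 0.89 [264. 253.  80.  48.]
tray 0.85 [376. 209.  46.  36.]
tray 0.78 [256. 226.  36.  31.]
tray_stop 0.81 [254. 225.  34.  36.]
tray_stop 0.75 [304. 193.  30.  32.]
wax_tin 0.58 [235. 288.  33.  43.]
star_knob 0.69 [310. 224.  14.  17.]
bolt 0.67 [254. 223.  33.  37.]
bolt 0.46 [306. 294.   9.  21.]
side_cutters 0.89 [174. 272.  28.  53.]
side_cutters 0.55 [267. 252.  75.  49.]
```

View pics/scene0.png

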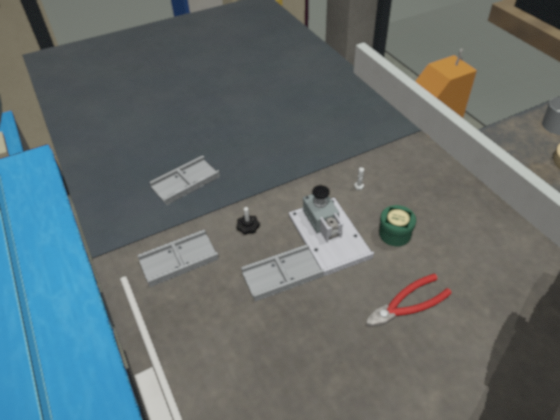

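View pics/side0.png

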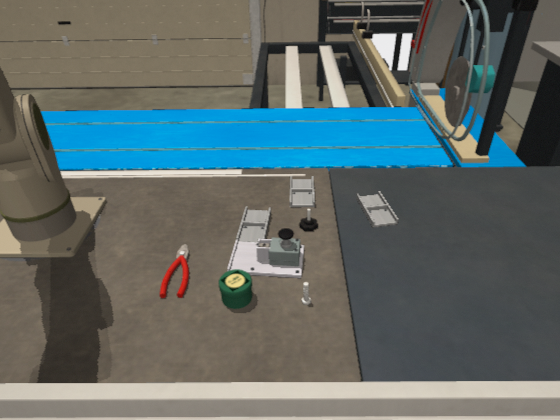

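The scene view shows three tray-like things: A (286,272), which touches the deck on its left side; B (180,259); and C (186,180). In the side view they are at (252,225), (302,192) and (377,209). A adjoins the deck and is nearest to the base, so I'm choosing A. I'll check it in a close crop.

```bash
python3 - <<'E'
from h import *
a=cv2.imread('pics/scene0.png')[170:310,230:390]
b=cv2.imread('pics/side0.png')[195:285,220:320]
a=cv2.resize(a,None,fx=4,fy=4,interpolation=cv2.INTER_CUBIC)
cv2.imwrite('pics/crop1.png',a)
c=cam('scene');r.outline_of
for n in('scene','side'):
    c=cam(n)
    for t,z in(('tray',.012),('plunger_top',.08),('star_knob',0.02),('bolt',0.02),('wax_tin',.025),('side_cutters',.005)):
        for o in r.outline_of(t,n)[:3]:
            p=ray(c,*o['bbox'][:2],z);print(n,t,round(o['score'],2),p.round(3), round(np.hypot(*p[:2]),3))
E
```

```text
scene tray 0.8 [0.831 0.056 0.012] 0.832
scene tray 0.77 [0.643 0.135 0.012] 0.657
scene tray 0.6 [ 0.521 -0.014  0.012] 0.521
scene plunger_top 0.73 [ 0.603 -0.136  0.08 ] 0.618
scene star_knob 0.6 [ 0.655 -0.01   0.02 ] 0.655
scene bolt 0.73 [ 0.567 -0.143  0.02 ] 0.585
scene bolt 0.54 [ 0.644 -0.255  0.02 ] 0.693
scene wax_tin 0.91 [ 0.499 -0.245  0.025] 0.556
scene side_cutters 0.92 [ 0.367 -0.176  0.005] 0.407
scene side_cutters 0.54 [ 0.565 -0.14   0.005] 0.582
side tray 0.93 [0.647 0.116 0.012] 0.658
side tray 0.85 [0.838 0.039 0.012] 0.839
side tray 0.34 [ 0.563 -0.129  0.012] 0.578
side plunger_top 0.47 [ 0.604 -0.154  0.08 ] 0.624
side plunger_top 0.31 [ 0.539 -0.107  0.08 ] 0.549
side plunger_top 0.21 [ 0.566 -0.2    0.08 ] 0.6
side star_knob 0.82 [ 0.656 -0.018  0.02 ] 0.656
side bolt 0.67 [ 0.647 -0.259  0.02 ] 0.697
side wax_tin 0.72 [ 0.503 -0.25   0.025] 0.562
side wax_tin 0.54 [ 0.607 -0.086  0.025] 0.613
side side_cutters 0.75 [ 0.361 -0.175  0.005] 0.401
```

View pics/crop1.png

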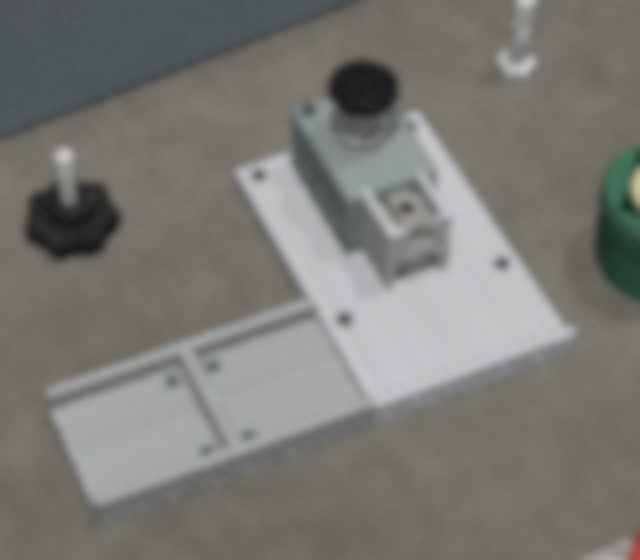

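The crop confirms it: A adjoins the deck on the feeder's left and is divided by a stop bar. In crop pixels, the plate corners are (237,170), (418,112), (575,333) and (375,410), the plunger head is at about (363,84), and the tray's far corners are (48,395) and (97,505). I'll fit the pose from these.

```bash
cat > fit.py <<'E'
from h import *
from scipy.optimize import least_squares
c=cam('scene')
M=[(85,50,10,237,170),(85,-50,10,418,112),(-75,-50,16,575,331),(-75,50,16,375,402),(48,0,85,363,84),(-9,181,18,48,393),(-75,181,18,97,503)]
def f(p,w=0):
    e=[]
    for x,y,z,u,v in M:
        q=proj(c,[p[0]+(np.cos(p[2])*x-np.sin(p[2])*y)/1e3,p[1]+(np.sin(p[2])*x+np.cos(p[2])*y)/1e3,z/1e3])
        e+=list(q-[230+u/4-.4,170+v/4-.4])
    return np.array(e)
s=least_squares(f,[.56,-.14,0],loss='soft_l1');print(s.x,f(s.x).reshape(-1,2).round(1))
p=s.x;T=lambda x,y:(p[0]+(np.cos(p[2])*x-np.sin(p[2])*y)/1e3,p[1]+(np.sin(p[2])*x+np.cos(p[2])*y)/1e3)
print('plunger',T(48,0),'deck',T(-42,0),'tray',T(-42,116),'tin',T(0,-116))
st=r.read_state();print(st['ee_pos'],R.from_quat(st['eef_rot']).as_matrix().round(3))
# tool-frame delta at plunger
d=np.array([*T(48,0),.15])-st['ee_pos'];print(R.from_quat(st['eef_rot']).as_matrix().T@d)
E
python3 fit.py
```

```text
[ 0.55680911 -0.13189518 -0.09335814] [[-0.5 -0.1]
 [-0.2 -0.4]
 [ 0.4  0.4]
 [ 0.6  0.8]
 [ 0.2 -0.8]
 [-0.6 -1.1]
 [ 0.1  0.5]]
plunger (np.float64(0.6046000811504861), np.float64(-0.13636986408048193)) deck (np.float64(0.5149920047847418), np.float64(-0.12797983130158713)) tray (np.float64(0.5258058248108729), np.float64(-0.012484977319072207)) tin (np.float64(0.5459952870626248), np.float64(-0.247390033914253))
[ 0.22007629 -0.5849756   0.23356135] [[ 0.936  0.352  0.   ]
 [ 0.352 -0.936 -0.   ]
 [-0.     0.    -1.   ]]
[ 0.5178535  -0.28449127  0.08355011]
```

```bash
python3 -m pendant '[[0.033,-0.018,0,0],[0.033,-0.018,0,0],[0.033,-0.018,0,0],[0.033,-0.018,0,0],[0.033,-0.018,0,0],[0.033,-0.018,0,0],[0.033,-0.018,0,0],[0.033,-0.018,0,0]]' 0
python3 -m pendant '[[0.033,-0.018,0,0],[0.033,-0.018,0,0],[0.033,-0.018,0,0],[0.033,-0.018,0,0],[0,0,0,0.113],[0,0,0,0.113],[0,0,0,0.113],[0,0,0,0.113]]'
cat > go.py <<'E'
from h import *
p=[0.5568,-0.1319,-0.0934]
W=lambda x,y:np.array([p[0]+(np.cos(p[2])*x-np.sin(p[2])*y)/1e3,p[1]+(np.sin(p[2])*x+np.cos(p[2])*y)/1e3])
def F(w): d=np.array(w[:2])-p[:2];c,s=np.cos(p[2]),np.sin(p[2]);return np.array([c*d[0]+s*d[1],-s*d[0]+c*d[1]])*1e3
def go(x,y,z):
    st=r.read_state();m=R.from_quat(st['eef_rot']).as_matrix()
    d=m.T@(np.array([*W(x,y),z/1e3])-st['ee_pos'])
    print('t',st['time'],'tcp(feeder mm)',F(st['ee_pos']).round(1),(st['ee_pos'][2]*1e3).round(1),'tool delta mm',(d*1e3).round(1),'yaw err',np.arctan2(m[1,0],m[0,0])-p[2],'F',st['ft_force'].round(1),'w',st['width'])
E
python3 -c "
from go import *
go(48,0,130)
c=cam('wrist','w1.png')
for n in('plunger_top','magazine'):
  for o in r.outline_of(n,'wrist'):print(n,o['score'],o['bbox'],F(ray(c,*o['bbox'][:2],.085 if n[0]=='p' else .05)))
"
```

```text
time: 2.47
ee_pos: [0.4174, -0.3557, 0.2338]
eef_rot: [0.984, 0.179, 0.0, 0.0]
ft_force: [-0.7, 0.5, -0.4]
width: 0.0414
grip_force: 0.0
time: 3.13
ee_pos: [0.5148, -0.2432, 0.2336]
eef_rot: [0.999, -0.049, 0.0, 0.0]
ft_force: [-0.9, 1.0, -1.0]
width: 0.0009
grip_force: 0.0
t 3.1333 tcp(feeder mm) [ -31.4 -114.7] 233.6 tool delta mm [  79.  -115.1  103.6] yaw err -0.00396524898670024 F [-0.9  1.  -1. ] w 0.0009115485609460847
plunger_top 0.65 [161.2, 120.6, 41.0, 38.5] [47.75025661 -1.66610938]
plunger_top 0.33 [282.1, 72.8, 13.2, 16.3] [  89.59540811 -117.01686277]
magazine 0.87 [184.2, 152.8, 91.7, 135.5] [ 14.75331228 -10.16648881]
```

View pics/w1.png

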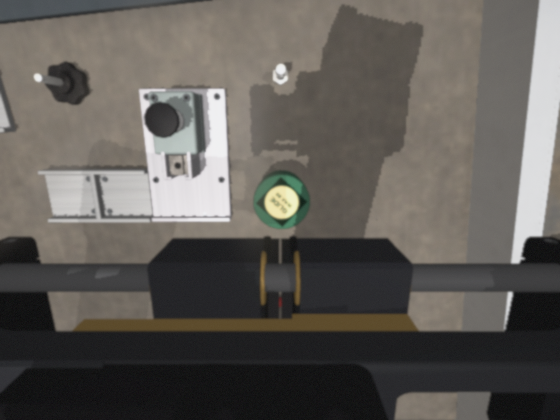

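The wrist view shows the plunger head at (161,120), the tray left of the deck and the tin at (281,200). The plunger works out at feeder (48,-2), which agrees with the fit to within 2 mm.

```bash
python3 -m pendant '[[0.02,-0.029,0,0],[0.02,-0.029,0,0],[0.02,-0.028,0,0],[0.019,-0.028,0,0],[0,0,0.035,0],[0,0,0.035,0],[0,0,0.034,0],[0,0,0,0]]'
python3 -c "
from go import *
go(48,-0.5,96)"
```

```text
time: 3.95
ee_pos: [0.6, -0.1366, 0.1227]
eef_rot: [0.999, -0.044, -0.005, -0.001]
ft_force: [-0.8, -0.1, -1.0]
width: 0.0002
grip_force: 0.0
t 3.95 tcp(feeder mm) [43.4 -0.6] 122.7 tool delta mm [ 4.8 -0.1 26.6] yaw err 0.005488494321064352 F [-0.8 -0.1 -1. ] w 0.00017745954642799176
```

```bash
python3 -m pendant '[[0.003,0,0.012,0],[0.001,0,0.010,0],[0,0,0.003,0],[0,0,0.003,0],[0,0,0.003,0],[0,0,0.003,0],[0,0,0.003,0],[0,0,0,0]]'
python3 -c "
from go import *
go(48,-0.5,80)"
```

```text
time: 4.62
ee_pos: [0.6083, -0.1376, 0.093]
eef_rot: [0.999, -0.046, 0.001, 0.0]
ft_force: [0.6, -0.4, 3.5]
width: 0.0005
grip_force: 1.3
t 4.6167 tcp(feeder mm) [51.8 -0.9] 93.0 tool delta mm [-3.9 -0.4 13. ] yaw err 0.0012674851023091738 F [ 0.6 -0.4  3.5] w 0.0004562012332550503
```

```bash
python3 -m pendant '[[-0.003,0,0.003,0],[0,0,0.003,0],[0,0,0.003,0],[0,0,0,0],[0,0,0,0]]'
python3 -c "
from go import *
go(48,-0.5,80)"
```

```text
time: 5.03
ee_pos: [0.606, -0.1374, 0.0846]
eef_rot: [0.999, -0.046, 0.001, 0.0]
ft_force: [3.2, -0.6, 4.2]
width: 0.0004
grip_force: 2.4
t 5.0333 tcp(feeder mm) [49.5 -0.9] 84.6 tool delta mm [-1.5 -0.4  4.6] yaw err 0.0012691049816463962 F [ 3.2 -0.6  4.2] w 0.0003784181035496646
```

```bash
python3 -m pendant '[[0,0,0.002,0],[0,0,0.002,0],[0,0,0.002,0],[0,0,0,0],[0,0,0,0]]'
python3 -c "
from go import *
go(48,-0.5,80)"
```

```text
time: 5.45
ee_pos: [0.6061, -0.1374, 0.0798]
eef_rot: [0.999, -0.046, 0.002, 0.0]
ft_force: [0.0, -0.4, 15.5]
width: 0.0004
grip_force: 7.5
t 5.45 tcp(feeder mm) [49.6 -0.9] 79.8 tool delta mm [-1.6 -0.4 -0.2] yaw err 0.0011726438673723416 F [ 0.  -0.4 15.5] w 0.0003522105333272764
```

The force has reached 15.5 N at a tip height of 69 mm, so the plunger is fully down. I'll release it and look.

```bash
python3 -m pendant '[[0,0,-0.004,0],[0,0,-0.006,0],[0,0,-0.01,0],[0,0,-0.03,0],[0,0,-0.03,0],[-0.03,0.02,0,0],[-0.03,0.02,0,0],[0,0,0,0]]'
python3 -m pendant '[[-0.03,0.02,0,0],[-0.03,0.02,0,0],[-0.03,0.02,0,0],[-0.02,0.02,0,0],[0,0,0,0]]'
python3 -c "
from go import *
go(-42,-48,100)
for n in('scene','wrist','side'):
  c=cam(n,n+'2.png')
  for o in r.outline_of('nut_0',n)[:4]:print(n,round(o['score'],2),np.round(o['bbox']),F(ray(c,*o['bbox'][:2],.016)).round(1))
a=cv2.imread('pics/wrist2.png');b=cv2.imread('pics/scene2.png')[170:310,230:390]
cv2.imwrite('pics/c2.png',cv2.resize(b,None,fx=4,fy=4,interpolation=2))
"
```

```text
time: 6.12
ee_pos: [0.536, -0.1761, 0.1576]
eef_rot: [0.999, -0.049, -0.002, 0.001]
ft_force: [1.9, -1.4, -1.0]
width: 0.0001
grip_force: 0.0
time: 6.53
ee_pos: [0.4194, -0.245, 0.1575]
eef_rot: [0.999, -0.05, -0.001, 0.001]
ft_force: [0.0, -0.9, -0.1]
width: 0.0004
grip_force: 0.0
t 6.5333 tcp(feeder mm) [-126.2 -125.5] 157.5 tool delta mm [ 83.9 -78.   57.2] yaw err -0.005754892796277292 F [ 0.  -0.9 -0.1] w 0.000375471280786256
scene 0.66 [340. 250.  15.  18.] [-45.    2.2]
scene 0.37 [333. 228.   9.  15.] [ 8.  -9.9]
wrist 0.97 [132.  67.  19.  26.] [ 2.3 10.3]
wrist 0.66 [ 53. 115. 103.  78.] [-38.9  89.2]
wrist 0.62 [149. 119.  33.  27.] [-42.2   0.5]
side 0.48 [246. 255.  12.  16.] [-40.2  -9.1]
```

View pics/c2.png

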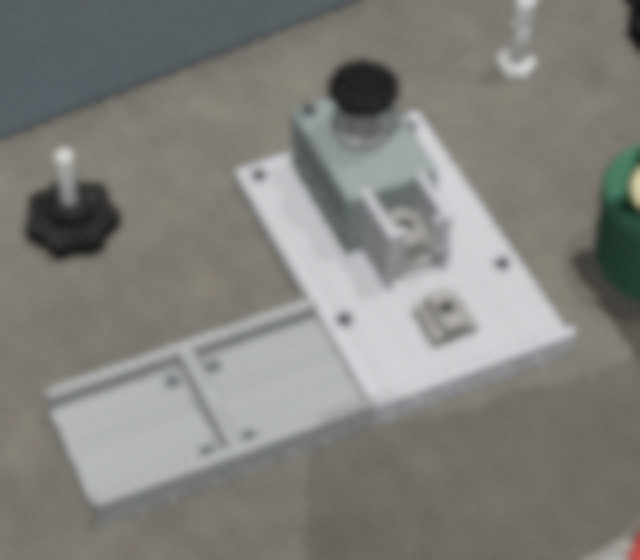

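One nut lies flat on the deck at crop (446,317), which is about (-43,1) mm in the feeder frame. The plunger is up and the magazine still holds the others. Next I go to the nut's right side.

```bash
python3 -m pendant '[[0.028,-0.028,0,0],[0.028,-0.028,0,0],[0.027,-0.028,0,0],[0,0,0.03,0],[0,0,0.03,0],[0,0,0.03,0],[0,0,0,0],[0,0,0,0]]'
python3 -c "
from go import *
go(-42.5,-42,24.5)"
```

```text
time: 7.5
ee_pos: [0.5143, -0.164, 0.0667]
eef_rot: [0.999, -0.045, -0.002, -0.001]
ft_force: [0.2, -0.2, -0.1]
width: 0.0002
grip_force: 0.0
t 7.5 tcp(feeder mm) [-39.3 -35.9] 66.7 tool delta mm [-3.1  6.1 42.2] yaw err 0.002492745148202427 F [ 0.2 -0.2 -0.1] w 0.00018821492210874176
```

```bash
python3 -m pendant '[[-0.003,0.006,0,0],[0,0,0.015,0],[0,0,0.013,0],[0,0,0.008,0],[0,0,0.006,0],[0,0,0,0],[0,0,0,0]]'
python3 -c "
from go import *
go(-42.5,-42,24.5)"
```

```text
time: 8.08
ee_pos: [0.5118, -0.171, 0.0264]
eef_rot: [0.999, -0.046, 0.0, 0.0]
ft_force: [0.4, 1.0, 0.1]
width: 0.0008
grip_force: 0.0
t 8.0833 tcp(feeder mm) [-41.2 -43.1] 26.4 tool delta mm [-1.3 -1.1  1.9] yaw err 0.0011593956896360502 F [0.4 1.  0.1] w 0.00075411133913346
```

```bash
python3 -m pendant '[[-0.001,-0.005,0.002,0],[0,-0.006,0,0],[0,-0.005,0,0],[0,-0.005,0,0],[0,-0.005,0,0],[0,-0.005,0,0],[0,-0.005,0,0],[0,0,0,0]]'
python3 -c "
from go import *
go(-42.5,22,24.5)
c=cam('scene','s3.png')
for o in r.outline_of('nut_0','scene')[:3]:print(round(o['score'],2),np.round(o['bbox']),F(ray(c,*o['bbox'][:2],.016)).round(1))
"
```

```text
time: 8.75
ee_pos: [0.5139, -0.1334, 0.0236]
eef_rot: [0.999, -0.045, 0.0, -0.0]
ft_force: [1.0, -0.0, 0.7]
width: 0.0005
grip_force: 0.0
t 8.75 tcp(feeder mm) [-42.6  -5.5] 23.6 tool delta mm [  0.1 -27.5  -0.9] yaw err 0.002667888160233625 F [ 1.  -0.   0.7] w 0.00045163793986675464
0.59 [333. 252.  15.  15.] [-43.8  17.4]
```

```bash
python3 -m pendant '[[0,-0.005,0,0],[0,-0.005,0,0],[0,-0.005,0,0],[0,-0.005,0,0],[0,-0.005,0,0],[0,-0.005,0,0],[0,-0.005,0,0],[0,-0.004,0,0]]'
python3 -c "
from go import *
go(-42.5,53,24.5)
c=cam('scene','s4.png')
for o in r.outline_of('nut_0','scene')[:3]:print(round(o['score'],2),np.round(o['bbox']),F(ray(c,*o['bbox'][:2],.016)).round(1))
b=cv2.imread('pics/s4.png')[170:310,230:390]
cv2.imwrite('pics/c4.png',cv2.resize(b,None,fx=4,fy=4,interpolation=2))
"
```

```text
time: 9.52
ee_pos: [0.5174, -0.0953, 0.0236]
eef_rot: [0.999, -0.046, 0.0, -0.0]
ft_force: [0.3, -0.4, -0.2]
width: 0.0006
grip_force: 0.0
t 9.5167 tcp(feeder mm) [-42.7  32.8] 23.6 tool delta mm [  0.2 -20.2  -0.9] yaw err 0.0015515930244649895 F [ 0.3 -0.4 -0.2] w 0.0005738742918143197
0.61 [315. 260.  12.  19.] [-46.8  54.5]
```

View pics/c4.png

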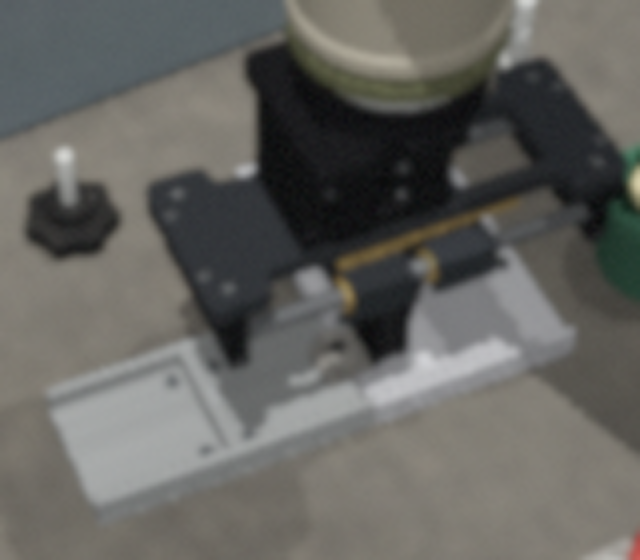

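The nut, at crop (325,360), is just crossing into the tray ahead of the fingers, and nothing else is near the gripper. I'll push another 20 mm, back off, and lift.

```bash
python3 -m pendant '[[0,-0.005,0,0],[0,-0.005,0,0],[0,-0.005,0,0],[0,-0.004,0,0],[0,-0.003,0,0],[0,0,0,0],[0,0,0,0]]'
python3 -c "
from go import *
go(-42.5,53,24.5)"
python3 -m pendant '[[0,0.008,0,0],[0,0.01,0,0],[0,0,-0.03,0],[0,0,-0.04,0],[0,0,-0.04,0],[-0.03,0.025,0,0],[-0.03,0.025,0,0],[0,0,0,0]]'
python3 -m pendant '[[-0.03,0.025,0,0],[-0.03,0.025,0,0],[-0.03,0.025,0,0],[0,0,0,0],[0,0,0,0]]'
python3 -c "
from go import *
go(-42,0,100)
for n in('scene','wrist','side'):
  c=cam(n,n+'5.png')
  for o in r.outline_of('nut_0',n)[:3]:print(n,round(o['score'],2),np.round(o['bbox']),F(ray(c,*o['bbox'][:2],.014)).round(1))
b=cv2.imread('pics/scene5.png')[170:310,230:390]
cv2.imwrite('pics/c5.png',cv2.resize(b,None,fx=4,fy=4,interpolation=2))
"
```

```text
time: 10.2
ee_pos: [0.5193, -0.074, 0.0236]
eef_rot: [0.999, -0.046, 0.0, 0.0]
ft_force: [1.0, 0.1, 0.2]
width: 0.0007
grip_force: 0.0
t 10.2 tcp(feeder mm) [-42.7  54.2] 23.6 tool delta mm [ 0.2  1.2 -0.9] yaw err 0.001608407187242103 F [1.  0.1 0.2] w 0.0007009320266868917
time: 10.87
ee_pos: [0.4482, -0.1422, 0.1336]
eef_rot: [0.999, -0.05, -0.001, 0.001]
ft_force: [0.6, -0.8, -0.6]
width: 0.0002
grip_force: 0.0
time: 11.28
ee_pos: [0.3549, -0.2049, 0.1337]
eef_rot: [0.999, -0.049, 0.0, 0.0]
ft_force: [1.1, -0.4, 0.3]
width: 0.0006
grip_force: 0.0
t 11.2833 tcp(feeder mm) [-194.3  -91.6] 133.7 tool delta mm [151.9 -92.2  33.7] yaw err -0.004171858728081443 F [ 1.1 -0.4  0.3] w 0.0006112136565951073
scene 0.7 [303. 264.  11.  14.] [-44.5  77.4]
scene 0.47 [335. 228.   6.  11.] [  8.7 -14.2]
wrist 0.86 [76. 28. 41. 39.] [-43.1  73.9]
side 0.49 [251. 235.   7.  12.] [-39.6  63.9]
```

View pics/c5.png

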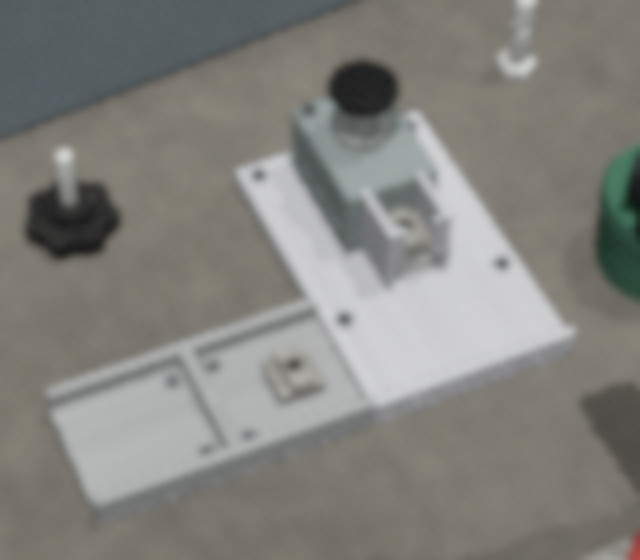

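The nut lies flat and wholly inside the near pocket at crop (295,373), about (-44,77) mm in the feeder frame. The plunger is up, the bystanders are where they were, and the arm is clear of everything.

```bash
python3 -c "
from bench import r
print(r.close_job())"
```

```text
the job is handed in; nothing more can be done
None
```

I handed the job in with one nut fed and slid flat into the tray's near pocket, the plunger back up, the other nuts in the magazine and the bystanders where they were; no verdict was returned.

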